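# Lift the retaining ring out of the velocity stack's screen groove

## Robot

A 7-joint arm with a two-finger parallel gripper is mounted at the origin on the work surface. World frame = base frame: x ahead of the robot, y to its left, z up, the work surface at z = 0. Lengths are in m, angles in rad, forces in N, time in s.
With the tool pointing down it reaches from about 0.425 to 0.875 m from the base axis. Payload 4.7 kg.
Tool frame: the origin (TCP) lies on the mounting face of the last link; the fingertips stand 173 mm ahead of it and the grasp point (between the pads) lies 155 mm ahead of it; z points along the fingers, y is the line along which they close (so a half turn about z gives the same grasp; the last joint's range is limited). The gripper opens to 85 mm and grips with 20 to 120 N. Pads are 22 mm wide; open, the fingers measure 114 mm over their backs; the gripper's body (76 mm by 85 mm) begins 54 mm behind the grasp point. The pads swing forward as they close: fully open they stand 13 mm farther back than shut.
Start: joints at [-1.297, 0.321, -0.07, 1.45, 0.023, 1.371, -0.057], TCP at [0.167, 0.628, 0.405] pointing down, gripper open.
Joint ranges: [-2.86, 2.86], [-0.3, 2.09], [-1.38, 1.24], [0.06, 2.45], [-1.56, 4.7], [0.09, 2.05], [-2.69, 2.69]. Speed limits (rad/s): [2.57, 2.57, 3.14, 3.14, 3.14, 3.14, 3.14].

## Interface

Orientations are given as a unit quaternion [w, x, y, z].
In Python, from rig import ctrl, hand, solver, vision, hand_in, finder, monitor gives the robot as it stands. The module is installed in compiled form; this text tells all that it offers. Calls block until the motion is done:
- ctrl.movep(position, orientation): joint-space move of the TCP to a pose.
- ctrl.line_to(position, frame=None, feed=0.15, force_limit=None): straight line of the TCP; frame=None keeps the orientation; feed is the mean speed in m/s. With force_limit (N) it stops when the force on the tool has changed by that much, and returns True; else False.
- ctrl.move_joints(angles): joint-space move.
- hand.grip(opening, grip_force=None): finger opening in m; grip_force is the grip in N (None keeps the last); returns when the fingers have stopped.
- ctrl.dwell(seconds).
- solver.inverse_kinematics(position, orientation): joint angles nearest the present ones, or None.
- vision.grab_frame(name): name is "scene" or "top" or "wrist"; returns the picture (400x640x3 uint8, blue, green, red); there is no depth.
- vision.calibration(name): a dict with "mtx" (3x3 intrinsics, pixels), "R" (3x3) and "t" (3): a world point X has camera coordinates R X + t. Camera axes: x right, y down, z forward; pixel columns grow to the right and rows downward; lengths in m; the calibration is good to about 2 mm. A picture is of the moment at which its call begins: read the wrist's pose just before it. calibration takes no time and is no camera call; for the wrist camera it gives the pose at the moment of the call.
A pose or a line that the arm cannot do raises ctrl.PlanningError and nothing moves.
- hand_in(): hands the job in; it is judged then, once.
Trained networks look in the newest picture that a camera, given by its name, has taken for a name from the list of things; names that differ only in an ending like _2 or _b are one class to them, and where a whole thing is asked for, a point or a joint stands for the part that bears it (a point fixed in the world has none). Each returns a list of dicts, best first, with "conf" (0 to 1); they miss things now and then, are a little off and sometimes report something else, mostly with a low value. They report only what shows in the picture. A call takes as long as a camera call. They do not tell look-alikes from the thing itself.
- finder.look_for(camera, query): "at" ([column, row] in pixels, amid what is visible of it).
- finder.mark_of(camera, query): "at" ([column, row] in pixels: a listed point, or the origin of a listed thing).
Readings, each from a call of its own:
- monitor.get_clock(): time.
- monitor.get_joint_pos(): joint angles.
- monitor.get_qvel(): joint speeds.
- monitor.get_joint_efforts(): joint torques, N m.
- monitor.get_position(): TCP position.
- monitor.get_tcp_rot(): TCP orientation.
- monitor.get_wrist_force(): force on the tool from outside, world axes, zero at the start.
- monitor.get_moment(): the same for the moment, N m.
- monitor.get_opening(): finger opening in m.
- monitor.get_grip_force(): force on a finger pad.
Only numpy, scipy, OpenCV 4.12 (cv2) and the standard library are available. Lean on these libraries where they do the work, as an engineer would, in place of code of your own. Each camera call takes 0.05 s, during which the arm holds its last target. There are 200 camera calls.

## Task

Take the red-handled hook pick out of its block, work its foot under one end of the split ring that holds the gauze in the velocity stack, and lift until the whole ring has come out of its groove and lies loose in the bell. Be gentle with the gauze, the ring and the chrome, keep your fingers off the ring and leave everything else as it lies. Then stand the pick back in its slot in the block and let go.

Things in the scene. Friction and masses are not known exactly. Their poses are not given: they have to be found in the camera images.
- carb: Carburettor bolted upright on a fixed 110 x 110 x 12 mm aluminium plate, a chrome velocity stack opening upwards on top. Origin: centre of the plate's underside; z up is the stack's axis. Gauze at height 100 mm; the gauze cup's round brass wall, inner radius 30 mm, from 100 to 104 mm; the seated ring's wire fills 103.7 to 108.7 mm.
- bead (a point): On the stack's axis at the height of the rolled bead, 109.9 mm above the carburettor's origin. The bead narrows the bore to 31 mm radius just above the ring and holds it in its groove. Above it the chrome bell flares at 45 degrees to a rim of 52 mm radius, 19 mm higher. Pressing the pick on stack or cup with more than 8 N marks them.
- gauze: Round brass-coloured gauze at the bottom of the cup, 60 mm across; origin: centre of its upper side. It gives 1 mm per 3 N when pressed down. More than 6 N spoils it.
- ring: Split ring of black springy 5 mm round wire lying level in the groove; wire centre on a 30 mm radius, 25 mm gap between its ends. Origin: centre of the circle at wire-centre height; x points to the middle of the gap, z up. Its inner part overhangs the gauze with 3.7 mm of room beneath. A foot pushed outwards under it until it touches the cup's wall carries it; 2 mm short of the wall it slips off.
- ring_a_end (a point): Ring's end (wire centre) on the left (+y) of the gap in the ring's frame. From each end an arm, springy inwards and upwards, runs round to 130 degrees from the gap. Lifted close to its end at about 15 mm/s it resists with 3 to 12 N: the arm snaps over the bead and, once the end is up 15 to 25 mm, the rest springs out and the pull vanishes. Over 20 N on the ring spoils it.
- ring_b_end (a point): The other end (wire centre), right (-y) of the gap in the ring's frame. Either end may be lifted. A ring that has come out lies loose and tilted in the bell: both ends up on the flare, the back low in the bore, in from its groove.
- ring_back (a point): Middle of the ring's stiff back (wire centre), opposite the gap, 30 mm from the ring's origin.
- pick: Hook pick, 60 g. Origin: centre of its square red handle (18 x 18 mm, 70 mm tall, upright); z up along the handle. A 6 mm round steel shaft runs down from the handle's lower end (35 mm below the origin) to the foot: a flat bar 5 mm wide, 3 mm thick, its underside 108 mm below the origin; it points along the pick's +x, its tip 12 mm from the shaft's axis.
- block: Fixed black tool block, 78 mm tall, 104 x 45 mm, brass jets on top of its -x part. Origin: at its underside, under the pick's shaft. The pick stands in an upright slot, 10 mm wide in y, from 10 mm behind to 16 mm ahead of the origin in x, right through; the handle's lower end rests on the block's top; the foot points along the block's +x, away from the jets.
- spare_stack: Loose chrome velocity stack, 100 mm wide, 63 mm tall, standing on its bell; origin: centre of its underside. Leave alone.
- fitting: Brass inlet fitting, 22 mm wide, 28 mm tall; origin: centre of its underside. Leave alone.
- gauge_block: Grey plastic jet gauge block, 40 x 110 x 26 mm; origin: centre of its underside. Leave alone.
- spring_scale: Steel spring scale lying flat, 26 x 190 x 13 mm; origin: under the middle of its case. Leave alone.
- pump_cover: Round grey cast pump cover, 60 mm wide, 26 mm tall; origin: centre of its underside. Leave alone.
- driver: Yellow screwdriver lying flat, 170 mm long. Leave alone.
- cleaner: Blue can, 60 mm wide, 150 mm tall; origin: centre of its underside. Leave alone.
There are look-alikes about, which are no part of the job. Of the things shaped like the pick, the red one is meant.

How it is judged:
By the outcome, as a careful person would: the job done as asked, in the order asked, and still so for the second after the job is handed in, with the robot touching nothing.
It also fails if it takes over 58 s, if anything falls off the work surface, if the arm or the gripper's body presses on something with over 40 N, if the wrist force passes 120 N, or if a joint passes its speed limit or range.

## Working session

There is one attempt and no reset: what is moved stays moved. The work goes in short steps, each a Python script; the robot and the scene stay as the last script left them, time stands still between calls to the robot, and variables do not carry over. Pictures are saved under pics/ and viewed, at most 10 in all, crops included, and the job is handed in when it is done.

```bash
mkdir -p pics; cat > h.py <<'E'
from rig import ctrl, hand, solver, vision, hand_in, finder, monitor
import numpy as np, cv2
def ray(cal,px):
    K,R,t=[np.array(cal[k],float) for k in("mtx","R","t")]
    d=R.T@np.linalg.solve(K,[px[0],px[1],1.]); return -R.T@t.ravel(), d
def atz(cal,px,z):
    c,d=ray(cal,px); return c+d*(z-c[2])/d[2]
def proj(cal,X):
    K,R,t=[np.array(cal[k],float) for k in("mtx","R","t")]
    p=K@(R@np.asarray(X,float)+t.ravel()); return p[:2]/p[2]
E
python3 - <<'E'
from h import *
ims=[]
for n in("scene","top"):
    im=vision.grab_frame(n); cv2.imwrite(f"pics/{n}0.png",im); c=vision.calibration(n)
    print(n,ray(c,(320,200)))
    for q,z in(("pick",.113),("block",0),("carb",0),("bead",.11),("ring",.106),("ring_a_end",.106),("ring_b_end",.106),("ring_back",.106)):
        for r in finder.mark_of(n,q)[:4]: print(q,np.round(r["at"]),round(r["conf"],2),atz(c,r["at"],z).round(3))
print(monitor.get_clock(),monitor.get_tcp_rot())
E
```

```text
scene (array([1.1270549 , 0.10716851, 1.02734251]), array([-0.5268638 , -0.06678204, -0.84750873]))
pick [257. 152.] 0.62 [ 0.426 -0.164  0.113]
pick [301. 197.] 0.57 [ 0.557 -0.017  0.113]
pick [255. 180.] 0.51 [ 0.52  -0.148  0.113]
pick [189. 266.] 0.48 [ 0.786 -0.249  0.113]
block [262. 203.] 0.62 [ 0.522 -0.141  0.   ]
carb [384. 216.] 0.66 [0.516 0.215 0.   ]
bead [387. 196.] 0.89 [0.521 0.209 0.11 ]
ring [391. 197.] 0.58 [0.518 0.22  0.106]
ring [388. 202.] 0.5 [0.534 0.212 0.106]
ring_a_end [473. 249.] 0.51 [0.641 0.426 0.106]
ring_a_end [394. 206.] 0.48 [0.544 0.228 0.106]
ring_back [474. 252.] 0.53 [0.649 0.427 0.106]
ring_back [390. 186.] 0.49 [0.482 0.214 0.106]
top (array([0.27048699, 0.02289333, 1.35731605]), array([ 0.20334   , -0.00174727, -0.97923367]))
pick [437. 229.] 0.77 [ 0.452 -0.28   0.113]
pick [401. 273.] 0.74 [ 0.339 -0.184  0.113]
pick [384. 198.] 0.66 [ 0.535 -0.148  0.113]
pick [337. 214.] 0.6 [ 0.49  -0.023  0.113]
block [380. 212.] 0.76 [ 0.515 -0.148  0.   ]
carb [251. 209.] 0.7 [0.527 0.218 0.   ]
bead [245. 202.] 0.75 [0.524 0.217 0.11 ]
bead [247. 213.] 0.44 [0.496 0.212 0.11 ]
ring [250. 205.] 0.64 [0.517 0.205 0.106]
ring_a_end [241. 195.] 0.5 [0.545 0.23  0.106]
ring_b_end [182. 278.] 0.63 [0.328 0.374 0.106]
ring_b_end [253. 195.] 0.59 [0.545 0.198 0.106]
ring_back [248. 215.] 0.47 [0.492 0.209 0.106]
0.9 [3.36550148e-05 1.29528377e-01 9.91575713e-01 5.64897935e-05]
```

View pics/scene0.png

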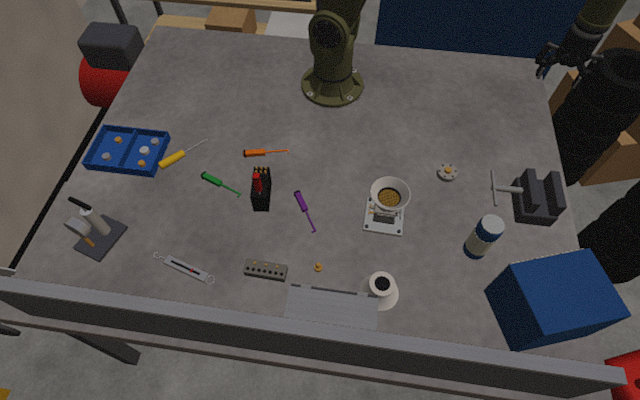

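View pics/top0.png

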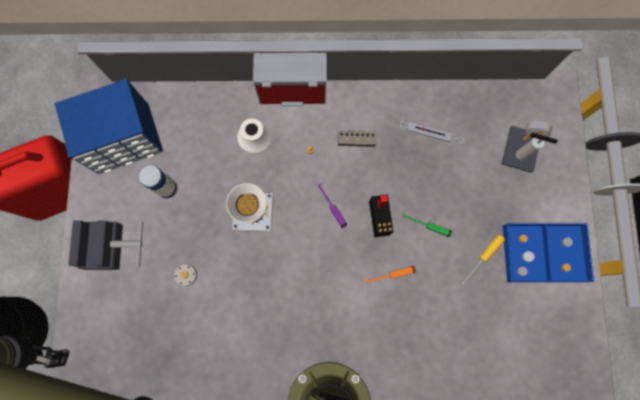

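The red pick stands in the black block: top view (384,198), scene (257,178). The carb bell is at top (246,203). The green, purple and orange picks lying on the table are look-alikes. Next I'll take close wrist views of the bell and then the block.

```bash
cat >> h.py <<'E'
def q_yaw(th):  # tool down, tool x pointing along heading th+pi (tool -x along th)
    a=(th+np.pi)/2; return np.array([0,np.cos(a),np.sin(a),0])
def look_from(X,th,tcpz):
    from scipy.spatial.transform import Rotation as Ro
    c=vision.calibration("wrist"); p=np.array(monitor.get_position()); q=np.array(monitor.get_tcp_rot())
    Rt=Ro.from_quat(q[[1,2,3,0]]).as_matrix(); o,d=ray(c,(320,200))
    o_t,d_t=Rt.T@(o-p),Rt.T@d; R2=Ro.from_quat(q_yaw(th)[[1,2,3,0]]).as_matrix()
    o2,d2=R2@o_t,R2@d_t
    h=(X[2]-tcpz-o2[2])/d2[2]; e=o2+d2*h
    return np.array([X[0]-e[0],X[1]-e[1],tcpz]),o_t,d_t
E
python3 - <<'E'
from h import *
for i,(X,z) in enumerate([((.523,.213,.106),.38),((.535,-.148,.113),.42)]):
    p,o,d=look_from(X,0,z); print(p,o.round(3),d.round(3))
    ctrl.movep(p,q_yaw(0)); ctrl.dwell(.15)
    c=vision.calibration("wrist"); im=vision.grab_frame("wrist"); cv2.imwrite(f"pics/w{i}.png",im)
    np.savez(f"w{i}.npz",**{k:np.array(c[k]) for k in("mtx","R","t")})
    qs=(("bead",.1099),("gauze",.1),("ring",.1062),("ring_a_end",.1062),("ring_b_end",.1062),("ring_back",.1062)) if i==0 else (("pick",.113),("block",0.0))
    for q,zz in qs:
        for r in finder.mark_of("wrist",q)[:2]: print(q,np.round(r["at"],1),round(r["conf"],2),atz(c,r["at"],zz).round(4))
    print(monitor.get_clock(), monitor.get_joint_pos())
E
```

```text
[0.52289445 0.21195875 0.38      ] [0.073 0.    0.031] [-0.286  0.004  0.958]
bead [320.1 168. ] 0.47 [0.4965 0.2139 0.1099]
bead [320.6 339.5] 0.33 [0.6504 0.2149 0.1099]
gauze [317.4 195.8] 0.81 [0.5209 0.2118 0.1   ]
ring_a_end [336.9 226.9] 0.69 [0.5451 0.2275 0.1062]
ring_b_end [304.8 231.6] 0.65 [0.5492 0.2017 0.1062]
ring_back [315.6 153. ] 0.85 [0.4858 0.2105 0.1062]
3.375 [-0.70184122  0.15186911  0.29902612  1.7141718  -0.04645472  1.28255791
  1.17803159]
[ 0.52499789 -0.14898323  0.42      ] [ 0.072 -0.     0.031] [-0.286  0.004  0.958]
pick [324.9 189.1] 0.84 [ 0.5252 -0.142   0.113 ]
pick [178.2 117.4] 0.82 [ 0.4645 -0.2636  0.113 ]
block [363.4 312.4] 0.68 [ 0.7328 -0.0843  0.    ]
block [325.8 170.8] 0.56 [ 0.5317 -0.1388  0.    ]
5.0333 [-0.35462848  0.09343056  0.62392623  1.71021417 -0.05575903  1.35605604
  1.85143469]
```

```bash
python3 -c "
import cv2
a=cv2.imread('pics/w0.png')[120:280,220:420];b=cv2.imread('pics/w1.png')[90:290,200:460]
cv2.imwrite('pics/c0.png',cv2.resize(a,None,fx=4,fy=3.7)[:592]); cv2.imwrite('pics/c1.png',cv2.resize(b,None,fx=3,fy=3))"
```

```text
(no output)
```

View pics/c0.png

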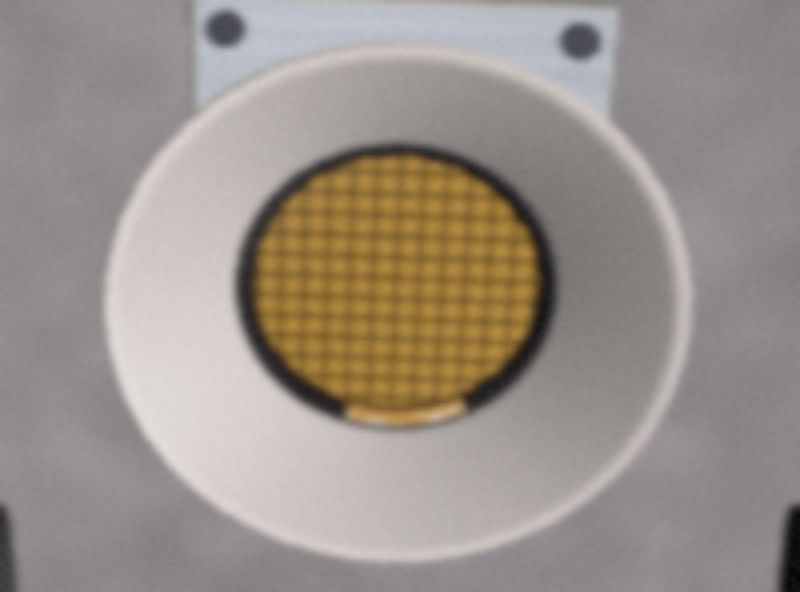

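View pics/c1.png

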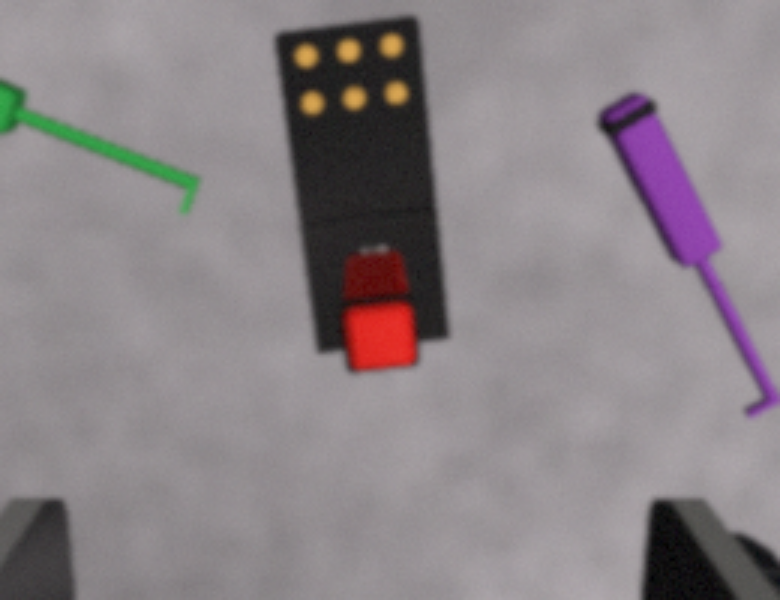

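Crop c0 shows the ring seated around the gauze. Its bore spans crop (237..555, 143..430), and the gap ends are at about (345,413) and (467,405). Crop c1 shows the red handle's top at (380,334), with the block's long edges running (277,35)→(319,352) and (417,17)→(448,337).

```bash
python3 - <<'E'
from h import *
c0,c1=np.load("w0.npz"),np.load("w1.npz")
f0=lambda u,v,z:atz(c0,(220+u/4-.4,120+v/3.7-.4),z)
f1=lambda u,v,z:atz(c1,(200+u/3-.33,90+v/3-.33),z)
print("rim",[f0(*p,.1289).round(4)[:2] for p in((104,300),(692,300),(398,45),(398,562))])
print("bore",[f0(*p,.1099).round(4)[:2] for p in((237,287),(555,287),(396,143),(396,430))])
print("ends",[f0(*p,.1062).round(4)[:2] for p in((345,413),(467,405))])
print("handle top",f1(380,334,.148))
for a,b in(((277,35),(319,352)),((417,17),(448,337))):
    A,B=f1(*a,.078),f1(*b,.078); d=B-A; print("edge",A,B,np.degrees(np.arctan2(d[1],d[0])),np.linalg.norm(d))
A,B=f1(277,35,.078),f1(417,17,.078);print(B-A)
E
```

```text
rim [array([0.5164, 0.161 ]), array([0.5162, 0.2653]), array([0.4683, 0.213 ]), array([0.5725, 0.2133])]
bore [array([0.5193, 0.1823]), array([0.5191, 0.2434]), array([0.4892, 0.2127]), array([0.5513, 0.2129])]
ends [array([0.5489, 0.2026]), array([0.5469, 0.2271])]
handle top [ 0.5256083  -0.14149148  0.148     ]
edge [ 0.45129431 -0.17218147  0.078     ] [ 0.55309904 -0.16014465  0.078     ] 6.743029648744258 0.10251384349152952
edge [ 0.44590873 -0.12946766  0.078     ] [ 0.54768395 -0.11695668  0.078     ] 7.008071912847189 0.10254131150851148
[-0.00538558  0.04271381  0.        ]
```

```bash
cat >> h.py <<'E'
PK=np.array([.5256,-.1415]); BY=np.radians(6.9); GZ=.120+.155
AX=np.array([.5202,.2130]); GAM=np.radians(4.5); HD=GAM+np.radians(33)
FZ=lambda z: z+GZ-.005   # tcp z for foot underside at z
def shaft(r,z,hd=HD): return np.r_[AX+r*np.array([np.cos(hd),np.sin(hd)]),FZ(z)]
E
python3 - <<'E'
from h import *
q=q_yaw(BY); hand.grip(.06,110)
ctrl.movep(np.r_[PK,GZ+.06],q); ctrl.line_to(np.r_[PK,GZ],feed=.06)
f0=np.array(monitor.get_wrist_force())
hand.grip(.012,110); ctrl.dwell(.1)
print(monitor.get_opening(),monitor.get_grip_force(),f0.round(2),np.round(monitor.get_wrist_force(),2),monitor.get_position(),monitor.get_clock())
print(ctrl.line_to(np.r_[PK,GZ+.14],feed=.1),np.round(monitor.get_wrist_force(),2),monitor.get_opening())
print(monitor.get_joint_pos())
for s in(1,-1): print(s,solver.inverse_kinematics(shaft(12,.15,GAM+s*.576)*[1,1,1] if 0 else shaft(.012,.15,GAM+s*.576),q_yaw(GAM+s*.576)))
cv2.imwrite("pics/w2.png",vision.grab_frame("wrist")); print(monitor.get_clock())
E
```

```text
0.01634238686065163 107.17991709709167 [-0.75  0.63 -0.67] [-0.2  -0.43  3.82] [ 0.52581151 -0.14159556  0.2754488 ] 7.55
False [-0.18  0.06 -0.19] 0.016659429608404844
[-0.35875682  0.09264836  0.61443304  1.72154077 -0.05439997  1.34594127
  1.95707351]
1 [-0.76901765  0.1518572   0.36816503  1.63730666 -0.05567252  1.3627777
  1.83212245]
-1 [-0.72852026  0.14253193  0.34447897  1.64593564 -0.04905955  1.36163993
  0.69626211]
9.15
```

```bash
python3 - <<'E'
from h import *
ctrl.movep(shaft(.012,.150),q_yaw(HD)); ctrl.dwell(.1)
c=vision.calibration("wrist"); np.savez("w3.npz",**{k:np.array(c[k]) for k in("mtx","R","t")})
im=vision.grab_frame("wrist"); cv2.imwrite("pics/w3.png",im)
for n,X in(("tip",[*(AX+.024*np.array([np.cos(HD),np.sin(HD)])),.1515]),("axis110",[*AX,.1099])): print(n,proj(c,X))
for z in (.223,.153): print(z,proj(c,[*shaft(.012,0)[:2],z]))
print(monitor.get_clock(),monitor.get_position()-shaft(.012,.150),np.round(monitor.get_wrist_force(),2))
E
python3 -c "
import cv2
a=cv2.imread('pics/w3.png'); cv2.imwrite('pics/c3.png',cv2.resize(a,(800,500)))"
```

```text
tip [322.80891798 217.79192796]
axis110 [322.29942107 176.11054047]
0.223 [324.19547331 240.98986829]
0.153 [322.8304279  203.65692795]
10.6583 [ 0.00066825 -0.00200959  0.00014615] [-0.79  0.18 -0.55]
```

View pics/c3.png

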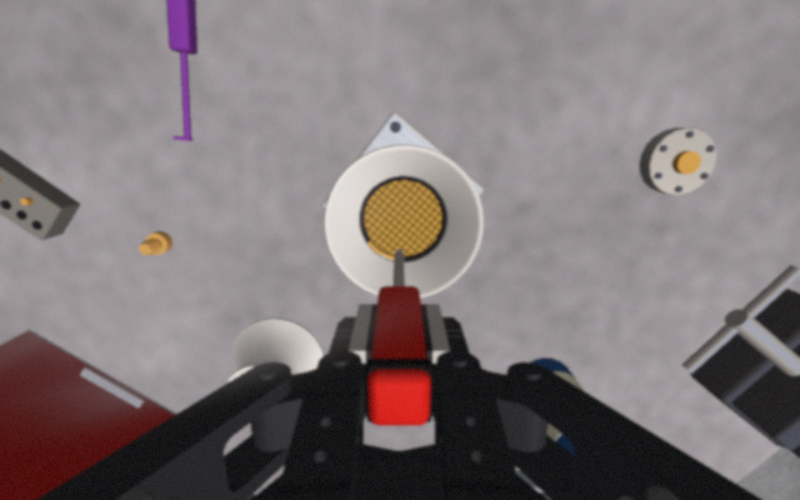

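The view shows the pick hanging upright with the shaft end at (399,250) in crop pixels. It's over the bore, centred at (403,218), with the gap to its left near (375,247). I'll settle, then lower to the gauze.

```bash
python3 - <<'E'
from h import *
ctrl.dwell(.2); print("err",monitor.get_position()-shaft(.012,.150))
ctrl.line_to(shaft(.012,.112),feed=.06); ctrl.dwell(.2)
print("err",monitor.get_position()-shaft(.012,.112),np.round(monitor.get_wrist_force(),2))
c=vision.calibration("wrist"); cv2.imwrite("pics/w4.png",vision.grab_frame("wrist"))
for z in (.185,.115): print(z,proj(c,[*monitor.get_position()[:2],z]))
print("ends",*[proj(c,[*(AX+.03*np.array([np.cos(GAM+s),np.sin(GAM+s)])),.1062]) for s in(.43,-.43)])
hit=ctrl.line_to(shaft(.012,.097),feed=.01,force_limit=1.2)
print(hit,monitor.get_position()[2]-FZ(0),np.round(monitor.get_wrist_force(),2)); ctrl.dwell(.1)
print(monitor.get_position()[2]-FZ(0),np.round(monitor.get_wrist_force(),2),monitor.get_clock())
E
python3 -c "
import cv2
a=cv2.imread('pics/w4.png')[110:270,220:420]; cv2.imwrite('pics/c4.png',cv2.resize(a,(700,560)))"
```

```text
err [ 2.15368294e-04 -6.97147027e-04  6.40376416e-05]
err [1.51271653e-04 1.40351291e-05 4.98996512e-04] [-1.14  0.21 -0.98]
0.185 [319.87966733 239.15609708]
0.115 [319.6350809  202.25201458]
ends [314.20878047 219.89517347] [287.71372302 203.73910316]
True 0.09930144286326087 [0.32 0.92 2.87]
0.09921696537509811 [0.31 0.47 1.54] 13.1167
```

View pics/c4.png

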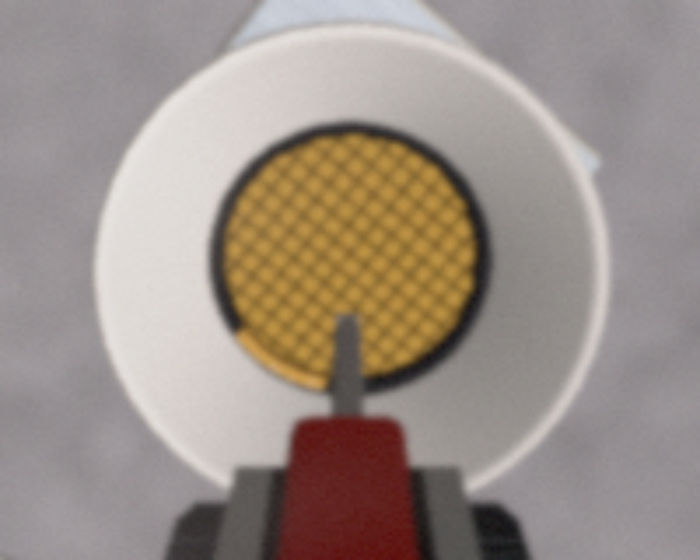

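The foot's shaft at crop (348,320) lines up with the bore centre (350,255), and the ring's end at (328,388) matches the model. The gauze was touched at the expected height. Now I'll push outwards under the ring.

```bash
python3 - <<'E'
from h import *
u=np.array([np.cos(HD),np.sin(HD)])
def st(t):
    p=monitor.get_position(); f=np.array(monitor.get_wrist_force())
    print(t,"r %.4f"%((p[:2]-AX)@u),"t %.4f"%((p[:2]-AX)@[-u[1],u[0]]),"z %.4f"%(p[2]-FZ(0)),"fr %.2f"%(f[:2]@u),f.round(2),round(monitor.get_clock(),2))
ctrl.line_to(shaft(.012,.1003),feed=.01); ctrl.dwell(.15); st("up")
print(ctrl.line_to(shaft(.0225,.1003),feed=.012,force_limit=2.5)); st("out"); ctrl.dwell(.15); st("out")
E
```

```text
up r 0.0119 t 0.0000 z 0.1001 fr -0.53 [-0.03 -0.83  0.31] 13.59
True
out r 0.0184 t -0.0000 z 0.0995 fr -0.07 [-0.48  0.52  1.39] 14.2
out r 0.0183 t -0.0000 z 0.0995 fr 0.22 [ 0.31 -0.05  1.88] 14.35
```

```bash
cat >> h.py <<'E'
U=np.array([np.cos(HD),np.sin(HD)])
def st(t):
    p=monitor.get_position(); f=np.array(monitor.get_wrist_force())
    print(t,"r %.4f"%((p[:2]-AX)@U),"z %.4f"%(p[2]-FZ(0)),"fr %.2f"%(f[:2]@U),f.round(2),monitor.get_opening(),round(monitor.get_clock(),2))
E
python3 - <<'E'
from h import *
ctrl.line_to(shaft(.0183,.1004),feed=.01); ctrl.dwell(.1); st("z")
print(ctrl.line_to(shaft(.0215,.1004),feed=.012,force_limit=3)); st("out"); ctrl.dwell(.15); st("out")
E
```

```text
z r 0.0182 z 0.1002 fr 0.05 [ 0.33 -0.35 -0.28] 0.016393599222886503 14.72
True
out r 0.0198 z 0.0995 fr -0.94 [-0.81 -0.49  1.51] 0.01679631021501023 14.99
out r 0.0197 z 0.0994 fr -0.02 [ 0.42 -0.57  2.68] 0.01681333824527454 15.14
```

```bash
python3 - <<'E'
from h import *
r=.0197
ctrl.line_to(shaft(r,.1004),feed=.01); ctrl.dwell(.1); st("z")
for i in range(7):
    r+=.0004; ctrl.line_to(shaft(r,.1004),feed=.012); ctrl.dwell(.06)
    F=[]
    for _ in range(6): F.append(monitor.get_wrist_force()); ctrl.dwell(.01)
    F=np.mean(F,0); st("cmd %.4f mean fr %.2f fz %.2f"%(r,F[:2]@U,F[2]))
    if F[:2]@U<-2.2: break
E
```

```text
z r 0.0196 z 0.1002 fr -0.10 [ 0.02 -0.19  0.61] 0.016501068660999124 15.51
cmd 0.0201 mean fr -0.96 fz 0.47 r 0.0199 z 0.1002 fr -0.07 [ 0.22 -0.41  0.27] 0.01684873616759213 15.87
cmd 0.0205 mean fr -1.85 fz 0.12 r 0.0203 z 0.1002 fr -1.93 [-1.81 -0.81  0.75] 0.016829213596362046 16.23
cmd 0.0209 mean fr -2.99 fz -0.06 r 0.0207 z 0.1002 fr -3.19 [-2.13 -2.46  0.7 ] 0.017146682142238714 16.58
```

```bash
python3 - <<'E'
from h import *
print(ctrl.line_to(shaft(.0207,.128),feed=.015,force_limit=16)); st("lift"); ctrl.dwell(.1); st("lift")
cv2.imwrite("pics/w5.png",vision.grab_frame("wrist")); cv2.imwrite("pics/s5.png",vision.grab_frame("scene"))
E
python3 -c "
import cv2
a=cv2.imread('pics/w5.png')[110:270,220:420]; cv2.imwrite('pics/c5.png',cv2.resize(a,(700,560)))"
```

```text
False
lift r 0.0207 z 0.1279 fr 0.19 [ 0.31 -0.1  -1.22] 0.01678869278599796 18.57
lift r 0.0207 z 0.1279 fr -0.81 [-0.99 -0.03 -1.4 ] 0.016659865956942643 18.68
```

View pics/c5.png

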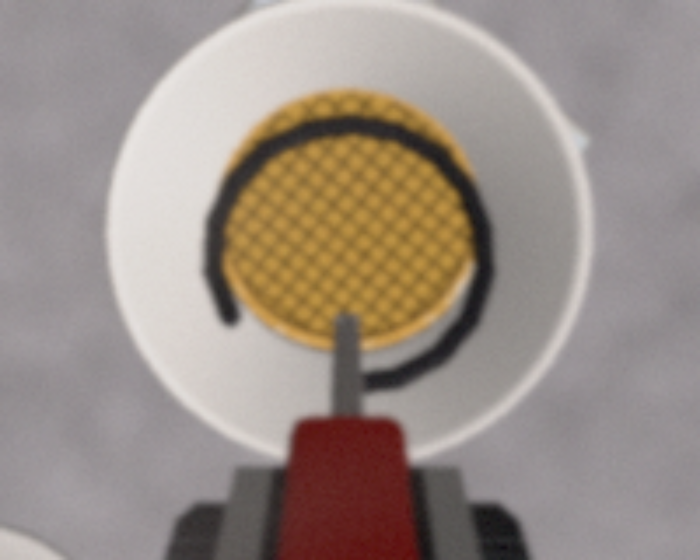

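The ring is out. Its back lies inward, at crop (350,125), and both ends are up on the flare, at (232,318) and (370,380). Now I'll slide the foot inwards off the wire and raise it clear.

```bash
python3 - <<'E'
from h import *
print(ctrl.line_to(shaft(.004,.128),feed=.03,force_limit=6)); st("in"); 
print(ctrl.line_to(shaft(.004,.165),feed=.05,force_limit=6)); st("up")
p=monitor.get_position()
q,_,_=0,0,0
im=vision.grab_frame("wrist"); cv2.imwrite("pics/w6.png",im)
cv2.imwrite('pics/c6.png',cv2.resize(im[80:260,220:420],(700,560))); print(monitor.get_clock())
E
```

```text
False
in r 0.0040 z 0.1281 fr 0.40 [ 0.44  0.09 -1.41] 0.01657239196063751 19.48
False
up r 0.0039 z 0.1647 fr -0.34 [ 0.23 -0.85 -0.97] 0.016729151930607655 20.38
20.425
```

View pics/c6.png

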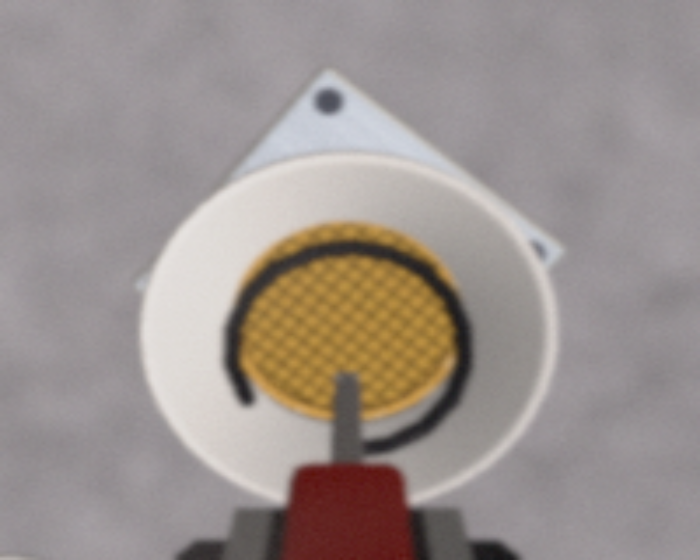

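The ring lies loose in the bell and the pick is free of it. Next, back over the block, comparing the view with w2, taken just after the grasp.

```bash
python3 - <<'E'
from h import *
q=q_yaw(BY)
ctrl.movep(np.r_[PK,GZ+.14],q); ctrl.dwell(.3); st("above")
print((monitor.get_position()-np.r_[PK,GZ+.14]).round(4))
im=vision.grab_frame("wrist"); a=cv2.imread("pics/w2.png")
cr=lambda x:cv2.resize(x[150:270,270:370],(400,480))
cv2.imwrite("pics/c7.png",np.hstack([cr(a),cr(im)])); print(monitor.get_clock())
E
```

```text
above r -0.2107 z 0.1450 fr -0.21 [ 0.23 -0.64 -0.41] 0.016740436402706012 22.07
[ 0.0003  0.0009 -0.    ]
22.1167
```

View pics/c7.png

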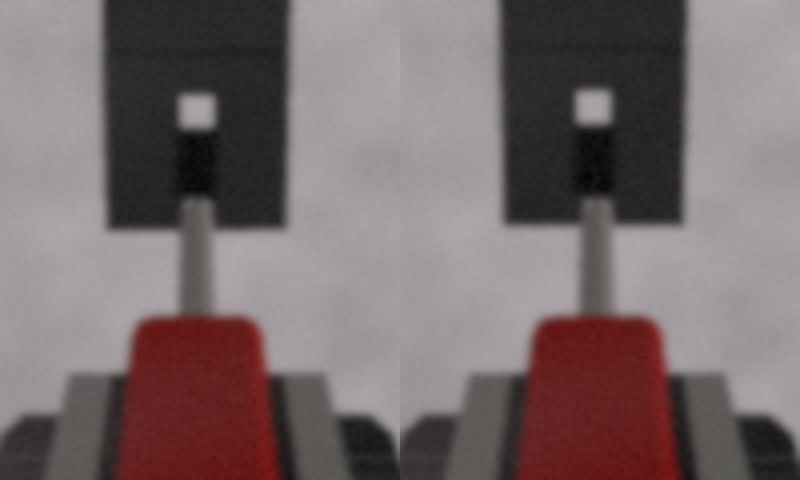

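The two views match: shaft at (198,200) and (597,200), slot straight ahead. The pick hasn't shifted in the grip, so I'll lower it.

```bash
python3 - <<'E'
from h import *
ctrl.line_to(np.r_[PK,GZ+.085],feed=.06); ctrl.dwell(.4)
print((monitor.get_position()-np.r_[PK,GZ+.085]).round(4))
print(ctrl.line_to(np.r_[PK,GZ+.004],feed=.04,force_limit=6)); st("low")
print((monitor.get_position()-np.r_[PK,GZ]).round(4))
print(ctrl.line_to(np.r_[PK,GZ-.002],feed=.01,force_limit=3)); st("rest")
print((monitor.get_position()-np.r_[PK,GZ]).round(4))
E
```

```text
[0.     0.     0.0001]
False
low r -0.2115 z 0.0092 fr -0.60 [-0.33 -0.56 -0.94] 0.01691453375587545 25.76
[ 0.0001 -0.      0.0042]
True
rest r -0.2115 z 0.0055 fr -0.22 [-0.44  0.21  4.76] 0.016361488964684284 26.19
[0.0001 0.     0.0005]
```

Resting on the block at the height it was grasped. Releasing.

```bash
python3 - <<'E'
from h import *
hand.grip(.05); ctrl.dwell(.2)
ctrl.line_to(np.r_[PK,GZ+.12],feed=.08); p,_,_=look_from((*PK,.113),BY,.42)
ctrl.movep(p,q_yaw(BY)); ctrl.dwell(.3)
im=vision.grab_frame("wrist"); c=cv2.imread("pics/w1.png")
p,_,_=look_from((*AX,.106),0,.38); ctrl.movep(p,q_yaw(0)); ctrl.dwell(.4)
im2=vision.grab_frame("wrist")
cv2.imwrite("pics/c8.png",np.hstack([cv2.resize(im[90:290,200:460],(400,308)),cv2.resize(im2[90:290,200:460],(400,308))]))
print(monitor.get_clock())
E
```

```text
30.85
```

View pics/c8.png

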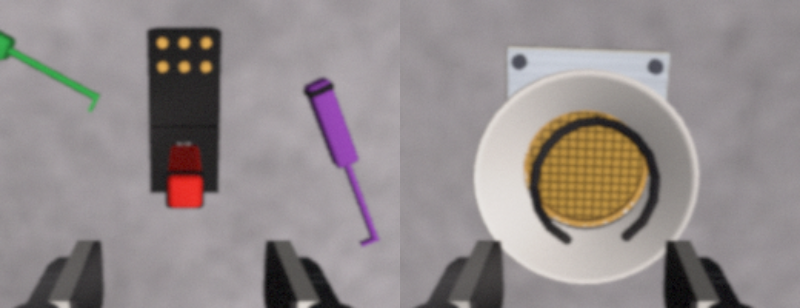

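The pick stands in its slot, with the handle at (185,190). The ring lies loose in the bell: ends up on the flare at (568,240) and (627,237), back low at (597,122).

```bash
python3 -c "
from h import *
print(hand_in())"
```

```text
the job is handed in; nothing more can be done
None
```

The split ring is out of its groove and lies loose in the bell, the red pick stands back in its slot and is released, and the job was handed in at about 31 s of the 58 s allowed.

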